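# Put the three lidded jars away in their anti-tip stands

### The job

Put the three lidded jars away in the stands on the black work mat: the wide tub in the wide round stand, the tall narrow jar in the small round stand and the low white pot in the small square stand. Set each one down gently, upright and flat on the floor of its stand inside the rim, without dropping it, and leave the two solder spools where they lie.

Things in the scene. Friction and masses are not known exactly. Their poses are not given: they have to be found in the camera images.
- wide_tub: Wide lidded tub, round, 58 mm across and 37 mm high, yellow screw lid; the clear body is 54.6 mm across up to 24 mm above the underside, then the fixed lid 58 mm across from 24 to 36 mm. Weighs 40 to 70 g, stands loose on the black work mat, whose top is 16 mm above the bench. Origin: centre of the underside. z points up. Its place is the wide round stand.
- tall_jar: Tall narrow lidded jar, round, 35 mm across and 43 mm high, white body and red screw lid: body 33 mm across up to 28 mm above the underside, then the fixed lid 35 mm across from 28 to 42 mm. Weighs 40 to 70 g, stands loose on the mat (top 16 mm above the bench). Origin: centre of the underside. z points up. Its place is the small round stand.
- low_pot: Low narrow lidded pot, round, 34 mm across and 31 mm high, all white with a plain closed lid: body 32 mm across up to 20 mm above the underside, then the fixed lid 34 mm across from 20 to 30 mm. Weighs 48 to 84 g, stands loose on the mat (top 16 mm above the bench). Origin: centre of the underside. z points up. Its place is the small square stand.
- wide_stand: Wide round anti-tip stand: a shallow bare-aluminium dish fixed to the black work mat (top 16 mm above the bench), 77 mm outside, 71 mm inside its rim, 10 mm high, its flat floor 4 mm above its origin (so the rim stands 6 mm above the floor). Origin: centre of the underside, on the mat; z up.
- small_round_stand: Small round anti-tip stand: a shallow bare-aluminium dish fixed to the black work mat (top 16 mm above the bench), 54 mm outside, 48 mm inside its rim, 10 mm high, its flat floor 4 mm above its origin. Origin: centre of the underside, on the mat; z up.
- small_square_stand: Small square anti-tip stand: a shallow square bare-aluminium dish fixed to the black work mat (top 16 mm above the bench), 54 x 54 mm outside, 48 x 48 mm inside its rim, 10 mm high, its flat floor 4 mm above its origin. Origin: centre of the underside, on the mat; x and y along its sides, z up.
- white_spool: Small solder spool lying flat, white, 38 mm across, 16 mm high, with a hole in its middle. A bystander: not a jar, leave it alone. Loose on the mat, 60 g. Origin: centre of the underside.
- copper_spool: Small wire spool lying flat, purple flange and copper-coloured wire, 42 mm across, 13 mm high, with a hole in its middle. A bystander: leave it alone. Loose on the bench beside the mat, 60 g. Origin: centre of the underside.
There are look-alikes about, which are no part of the job. What is meant by the wide_tub is not blue, and is the smaller of those in its own colour.

How it is judged:
At the end, for the whole second after the job is handed in: Each jar stands upright (within 0.1 rad) and released at rest on the floor of its own stand: underside 1 to 7 mm above the stand's origin, axis within 13 mm (low pot 15 mm) of the stand's centre; both spools within 20 mm of where they lay (horizontal distance between wide_tub and wide_stand below 0.013 m and z of wide_tub in the frame of wide_stand between 0.001 and 0.007 m and angle between each of wide_tub, tall_jar, low_pot's own z axis and vertical below 0.1 rad and linear speed of each of wide_tub, tall_jar, low_pot below 0.02 m/s and angular speed of each of wide_tub, tall_jar, low_pot below 0.3 rad/s and contact force between the fingers and wide_tub below 0.05 N and horizontal distance between tall_jar and small_round_stand below 0.013 m and z of tall_jar in the frame of small_round_stand between 0.001 and 0.007 m and contact force between the fingers and tall_jar below 0.05 N and horizontal distance between low_pot and small_square_stand below 0.015 m and z of low_pot in the frame of small_square_stand between 0.001 and 0.007 m and contact force between the fingers and low_pot below 0.05 N and distance of each of white_spool, copper_spool from where it was at the start of the episode below 0.02 m); the robot touches nothing.
It fails at once if the white spool is shifted by 20 mm or more (distance of white_spool from where it was at the start of the episode above 0.02 m).
It fails at once if the copper spool is shifted by 20 mm or more (distance of copper_spool from where it was at the start of the episode above 0.02 m).
It fails at once if the wide tub is dropped: let go so that it falls faster than 0.8 m/s (about 30 mm of free fall) (contact force between the fingers and wide_tub below 0.02 N and linear speed of wide_tub above 0.8 m/s).
It fails at once if the tall jar is dropped: let go so that it falls faster than 0.8 m/s (about 30 mm of free fall) (contact force between the fingers and tall_jar below 0.02 N and linear speed of tall_jar above 0.8 m/s).
It fails at once if the low pot is dropped: let go so that it falls faster than 0.8 m/s (about 30 mm of free fall) (contact force between the fingers and low_pot below 0.02 N and linear speed of low_pot above 0.8 m/s).
It also fails if it takes over 72 s, if anything falls off the work surface, if the arm or the gripper's body presses on something with over 40 N, if the wrist force passes 120 N, or if a joint passes its speed limit or range.

### The arm

A 6-joint arm with a two-finger parallel gripper is mounted at the origin on a cart in front of the work surface, level with it; the furniture and walls round the work are solid. World frame = base frame: x ahead of the robot, y to its left, z up, the work surface at z = 0. Lengths are in m, angles in rad, forces in N, time in s.
With the tool pointing down it reaches from about 0.25 to 0.725 m from the base axis. Payload 4 kg.
Tool frame: the origin (TCP) lies on the centre line of the jaws, within the pads' length; the fingertips stand 22 mm ahead of it and the grasp point (between the pads) lies 3 mm ahead of it; z points along the fingers, y is the line along which they close (so a half turn about z gives the same grasp; the last joint's range is limited). The gripper opens to 85 mm and grips with 20 to 120 N. Pads are 22 mm wide; open, the fingers measure 114 mm over their backs; the gripper's body (76 mm by 85 mm) begins 54 mm behind the grasp point. The pads swing forward as they close: fully open they stand 13 mm farther back than shut.
Start: joints at [1.18, 0.241, 0.005, 1.335, 0, 1.571], TCP at [0.19, 0.462, 0.253] pointing down, gripper open.
Joint ranges: [-2.72, 2.72], [-1.05, 1.87], [-1.09, 1.28], [-1.99, 2.15], [-1.42, 1.44], [-3.14, 3.14]. Speed limits (rad/s): [2.79, 2.79, 3.14, 3.14, 3.14, 3.14].

### API

Orientations are given as a unit quaternion [x, y, z, w].
In Python, from workcell import bot gives the robot as it stands.
- The arm moves only by the shell command python3 -m inch 'ROWS'. ROWS is JSON, one flat list of numbers, 7 for each row, row after row: the shift along the world's x, y, z in mm, then the turn, a rotation vector about the world's x, y, z in rad, then the opening in per cent of the stroke, from 0 (shut) to 100 (fully open). A call has 1 to 8 rows; each row is the pose to reach, as a shift and turn from the pose commanded when the call began; what a row does not reach only later rows make up. A row lasts 1/12 s, in which the tool goes at most 41.7 mm and 7.16 degrees, less where a joint would pass 70% of its speed; a pose out of reach is approached as far as the arm can. A call with a gripper value outside its range is refused whole. The fingers move at their own pace and stop on an object; the grip force is fixed at half the most. Time passes only in rows, so rows that repeat a pose let the fingers close. It gives the time, the measured TCP pose, the force, the opening and the grip force at its end, in the units of the state.
- bot.get_obs(): the state, without advancing time (a new reading comes with each control period).
- bot.camera(name): name is "side" or "top"; returns the picture (420x560x3 uint8, blue, green, red); there is no depth.
- bot.camera_info(name): a dict with "intrinsics" (3x3 intrinsics, pixels), "camera_from_world" (4x4, takes a point from world to camera coordinates). Camera axes: x right, y down, z forward; pixel columns grow to the right and rows downward; lengths in m; the calibration is good to about 2 mm. A picture is of the moment at which its call begins. camera_info takes no time and is no camera call.
- bot.job_done(): hands the job in; it is judged then, once.
Trained networks look in the newest picture that a camera, given by its name, has taken for a name from the list of things; names that differ only in an ending like _2 or _b are one class to them, and where a whole thing is asked for, a point or a joint stands for the part that bears it (a point fixed in the world has none). Each returns a list of dicts, best first, with "confidence" (0 to 1); they miss things now and then, are a little off and sometimes report something else, mostly with a low value. They report only what shows in the picture. A call takes as long as a camera call. They do not tell look-alikes from the thing itself.
- bot.silhouettes(camera, target): "mask" (420x560 bool, what is visible of it) and "uv" ([column, row] in pixels, amid what is visible of it).
- bot.spot_point(camera, target): "uv" ([column, row] in pixels: a listed point, or the origin of a listed thing).
The state is a dict: "clock": time; "joint_pos": joint angles; "joint_vel": joint speeds; "tau": joint torques, N m; "eef_pos": TCP position; "tool_rot": TCP orientation; "ft_force": force on the tool from outside, world axes, zero at the start; "ft_torque": the same for the moment, N m; "grip_width": finger opening in m; "grasp_force": force on a finger pad.
Only numpy, scipy, OpenCV 4.12 (cv2) and the standard library are available. Lean on these libraries where they do the work, as an engineer would, in place of code of your own. Each camera call takes 0.05 s, during which the arm holds its last target. There are 200 camera calls.

## Working session

There is one attempt and no reset: what is moved stays moved. The work goes in short steps, Python scripts to look and compute and a shell command to move; the robot and the scene stay as the last step left them, time stands still between calls to the robot, and variables do not carry over. Pictures are saved under pics/ and viewed, at most 14 in all, crops included, and the job is handed in when it is done.

```bash
mkdir -p pics; cat > h.py <<'E'
import numpy as np, cv2
from workcell import bot
def ray(cam,uv):
    i=bot.camera_info(cam); K=np.array(i["intrinsics"]); T=np.array(i["camera_from_world"])
    R,t=T[:3,:3],T[:3,3]
    return -R.T@t, R.T@np.linalg.inv(K)@np.array([uv[0],uv[1],1.0])
def at(cam,uv,z):
    c,d=ray(cam,uv); return c+d*(z-c[2])/d[2]
def proj(cam,p):
    i=bot.camera_info(cam); K=np.array(i["intrinsics"]); T=np.array(i["camera_from_world"])
    q=K@(T[:3,:3]@np.array(p)+T[:3,3]); return q[:2]/q[2]
E
python3 - <<'E'
from h import *
for c in ("top","side"):
    cv2.imwrite(f"pics/{c}0.png",bot.camera(c))
    T=np.array(bot.camera_info(c)["camera_from_world"]); print(c,(-T[:3,:3].T@T[:3,3]).round(3))
    for n,z in dict(wide_tub=.016,tall_jar=.016,low_pot=.016,wide_stand=.016,small_round_stand=.016,small_square_stand=.016,white_spool=.016,copper_spool=0).items():
        for d in bot.spot_point(c,n): print(n,round(d["confidence"],2),np.round(d["uv"]),at(c,d["uv"],z).round(3)[:2])
print(bot.get_obs())
E
```

```text
top [0.445 0.136 1.333]
wide_tub 0.78 [142. 243.] [0.436 0.476]
wide_tub 0.67 [389. 207.] [ 0.532 -0.235]
wide_tub 0.52 [273. 183.] [0.605 0.102]
tall_jar 0.52 [245. 184.] [0.604 0.181]
low_pot 0.54 [243. 243.] [0.433 0.189]
wide_stand 0.95 [273. 243.] [0.432 0.103]
small_round_stand 0.55 [306. 243.] [0.433 0.008]
white_spool 0.44 [293. 210.] [0.527 0.045]
copper_spool 0.62 [197. 251.] [0.412 0.323]
side [ 0.142 -0.818  0.504]
wide_tub 0.98 [362. 294.] [ 0.52  -0.243]
wide_tub 0.64 [212. 170.] [0.433 0.448]
wide_tub 0.48 [317. 209.] [0.598 0.092]
tall_jar 0.72 [303. 195.] [0.601 0.178]
low_pot 0.74 [236. 205.] [0.428 0.189]
low_pot 0.53 [262. 238.] [0.43 0.01]
low_pot 0.39 [217. 191.] [0.407 0.289]
wide_stand 0.7 [253. 216.] [0.447 0.118]
small_round_stand 0.52 [264. 237.] [0.435 0.014]
small_square_stand 0.72 [278. 204.] [0.524 0.157]
white_spool 0.6 [290. 222.] [0.511 0.056]
white_spool 0.25 [304. 193.] [0.609 0.191]
copper_spool 0.65 [218. 191.] [0.419 0.325]
copper_spool 0.3 [320. 207.] [0.624 0.129]
{'clock': 0.9, 'joint_pos': array([ 1.17998086e+00,  2.40585951e-01,  4.97255838e-03,  1.33522001e+00,
       -3.32797239e-05,  1.57079360e+00]), 'joint_vel': array([ 0.0004029 , -0.00100147, -0.00014029,  0.00040087,  0.00042533,
        0.00037748]), 'tau': array([ 1.29193504e-03, -3.72191405e+01,  2.52696168e+01,  9.84385879e-04,
        1.49739685e-04, -6.09554348e-06]), 'eef_pos': array([0.19047189, 0.46227629, 0.25330299]), 'tool_rot': array([ 1.94165187e-01,  9.80968847e-01, -2.14138999e-05,  1.27241324e-05]), 'ft_force': array([-0.11431164,  0.91118014, -0.09556274]), 'ft_torque': array([-0.00579494, -0.03122551,  0.04823505]), 'grasp_force': 0.0, 'grip_width': 0.08546427442406383}
```

View pics/top0.png

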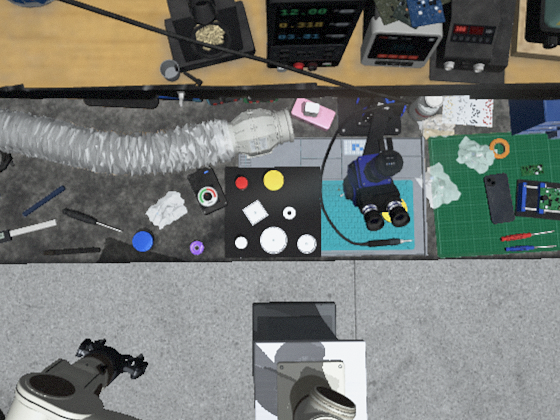

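View pics/side0.png

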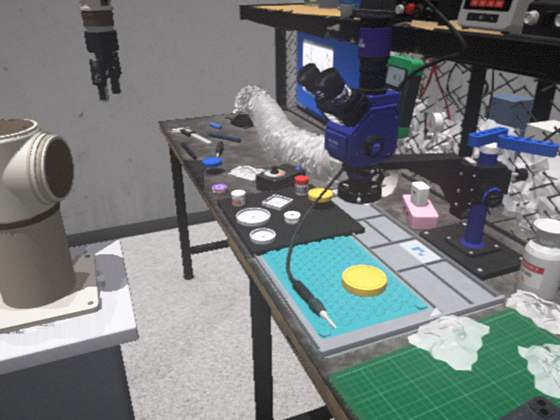

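```bash
python3 - <<'E'
from h import *
im=cv2.imread("pics/top0.png")[150:280,120:420]
cv2.imwrite("pics/top0c.png",cv2.resize(im,None,fx=2.66,fy=2.66,interpolation=cv2.INTER_CUBIC))
im=cv2.imread("pics/side0.png")[150:330,180:400]
cv2.imwrite("pics/side0c.png",cv2.resize(im,None,fx=3.3,fy=3.3,interpolation=cv2.INTER_CUBIC))
E
```

```text
(no output)
```

The top view shows three wide tubs: blue at (142,242), a large yellow one under the microscope at (395,210), and a yellow one on the black mat at (273,181). The mat tub is the one to take, being yellow and smaller. The red jar is at (241,183), the white pot at (241,242), the white spool at (290,212) and the purple spool at (196,247). The stands are the square at (256,212), the wide round at (273,240) and the small round at (307,243).

View pics/top0c.png

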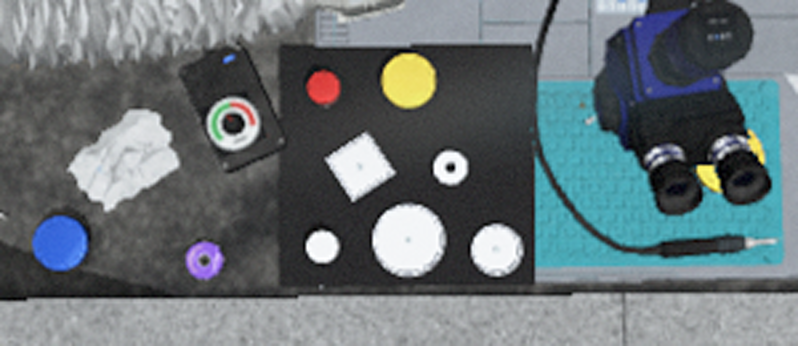

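View pics/side0c.png

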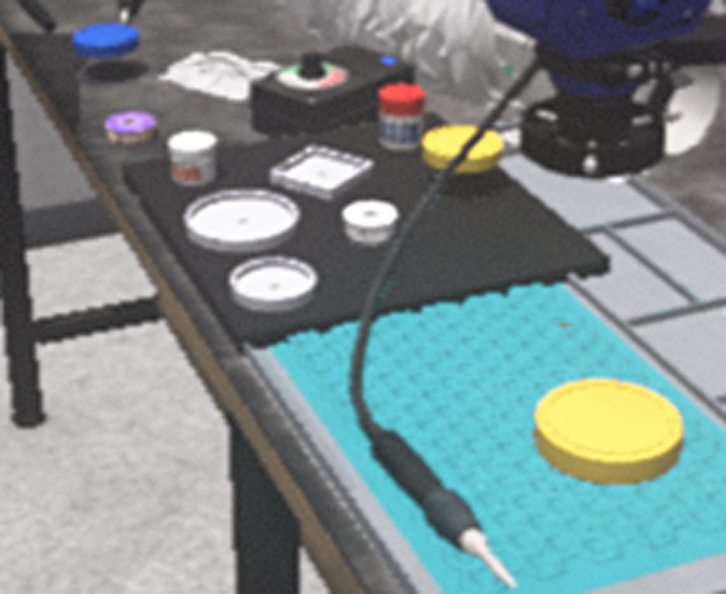

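```bash
python3 - <<'E'
from h import *
im=cv2.imread("pics/top0.png")
hsv=cv2.cvtColor(im,cv2.COLOR_BGR2HSV)
def blobs(m,name,z):
    m=m.astype(np.uint8).copy(); n,l,s,c=cv2.connectedComponentsWithStats(m)
    for k in range(1,n):
        x,y,w,h,a=s[k]
        if a>60 and 225<c[k][0]<322 and 166<c[k][1]<260:
            u=(x+(w-1)/2,y+(h-1)/2); print(name,c[k].round(1),u,(w,h),a,"ctr",at("top",c[k],z).round(4)[:2],"bbox",at("top",u,z).round(4)[:2])
H,S,V=cv2.split(hsv)
blobs((S<70)&(V>110),"white z26",.026)
blobs((S<70)&(V>110),"white z47",.046)
blobs((S>120)&(V>100)&(H>18)&(H<38),"yellow",.052)
blobs((S>120)&(V>80)&((H<10)|(H>170)),"red",.058)
i=bot.camera_info("top");print(np.array(i["intrinsics"]).round(1),np.array(i["camera_from_world"]).round(3))
E
```

```text
white z26 [255.  212.1] (np.float64(255.0), np.float64(212.5)) (np.int32(27), np.int32(26)) 387 ctr [0.5213 0.1538] bbox [0.5201 0.1537]
white z26 [289.  212.6] (np.float64(289.0), np.float64(212.5)) (np.int32(13), np.int32(14)) 132 ctr [0.5189 0.0566] bbox [0.5193 0.0565]
white z26 [273.3 239.9] (np.float64(273.5), np.float64(239.5)) (np.int32(28), np.int32(28)) 604 ctr [0.4415 0.1023] bbox [0.4427 0.1016]
white z26 [306.4 243.6] (np.float64(306.5), np.float64(243.5)) (np.int32(20), np.int32(20)) 303 ctr [0.4302 0.008 ] bbox [0.4304 0.0077]
white z26 [240.8 242.4] (np.float64(241.0), np.float64(242.5)) (np.int32(13), np.int32(12)) 125 ctr [0.4353 0.1947] bbox [0.435  0.1941]
white z47 [255.  212.1] (np.float64(255.0), np.float64(212.5)) (np.int32(27), np.int32(26)) 387 ctr [0.5201 0.1535] bbox [0.5189 0.1534]
white z47 [289.  212.6] (np.float64(289.0), np.float64(212.5)) (np.int32(13), np.int32(14)) 132 ctr [0.5178 0.0578] bbox [0.5182 0.0577]
white z47 [273.3 239.9] (np.float64(273.5), np.float64(239.5)) (np.int32(28), np.int32(28)) 604 ctr [0.4415 0.1028] bbox [0.4427 0.1021]
white z47 [306.4 243.6] (np.float64(306.5), np.float64(243.5)) (np.int32(20), np.int32(20)) 303 ctr [0.4304 0.0099] bbox [0.4307 0.0096]
white z47 [240.8 242.4] (np.float64(241.0), np.float64(242.5)) (np.int32(13), np.int32(12)) 125 ctr [0.4354 0.1938] bbox [0.4352 0.1932]
yellow [273.2 179.8] (np.float64(273.0), np.float64(180.0)) (np.int32(21), np.int32(21)) 343 ctr [0.6103 0.1017] bbox [0.6098 0.1021]
red [241.1 182.4] (np.float64(241.0), np.float64(182.0)) (np.int32(13), np.int32(13)) 132 ctr [0.6028 0.1916] bbox [0.604  0.1918]
[[458.1   0.  270.8]
 [  0.  458.1 207.9]
 [  0.    0.    1. ]] [[-0.009 -1.     0.02   0.113]
 [-0.998  0.008 -0.067  0.533]
 [ 0.067 -0.021 -0.998  1.302]
 [ 0.     0.     0.     1.   ]]
```

The crops confirm it: the yellow tub on the mat measures 21 px, or about 58 mm, with its clear body visible. The red jar and the white pot with a label are also plain to see. I'll close the jaws along x for all three, starting with the tall jar.

```bash
python3 -m inch '[413,-270,-110,0,0,-1.18,70,413,-270,-110,0,0,-1.18,70,413,-270,-110,0,0,-1.18,70,413,-270,-110,0,0,-1.18,70,413,-270,-110,0,0,-1.18,70,413,-270,-110,0,0,-1.18,70,413,-270,-110,0,0,-1.18,70,413,-270,-110,0,0,-1.18,70]'
```

```text
clock: 1.57
eef_pos: [0.4643, 0.2829, 0.1805]
tool_rot: [0.643, 0.766, 0.0, 0.0]
ft_force: [0.3, 0.4, 0.3]
grip_width: 0.0598
grasp_force: 0.0
```

```bash
python3 -m inch '[139,-91,-40,0,0,-0.175,70,139,-91,-40,0,0,-0.175,70,139,-91,-40,0,0,-0.175,70,139,-91,-40,0,0,-0.175,70,139,-91,-40,0,0,-0.175,70,139,-91,-40,0,0,-0.175,70,139,-91,-40,0,0,-0.175,70]'
python3 - <<'E'
from h import *
o=bot.get_obs(); print(o["eef_pos"],o["tool_rot"])
a=cv2.resize(bot.camera("top")[140:270,210:340],(390,390),interpolation=cv2.INTER_CUBIC)
b=cv2.resize(bot.camera("side")[90:290,220:420],(400,400),interpolation=cv2.INTER_CUBIC)[:390]
cv2.imwrite("pics/p1.png",np.hstack([a,b]))
E
```

```text
clock: 2.15
eef_pos: [0.6013, 0.1931, 0.1402]
tool_rot: [0.706, 0.709, -0.001, -0.001]
ft_force: [0.6, 0.1, 0.1]
grip_width: 0.0599
grasp_force: 0.0
[0.60133965 0.19309205 0.14021235] [ 7.05619428e-01  7.08590524e-01 -5.58795091e-04 -6.16867071e-04]
```

View pics/p1.png

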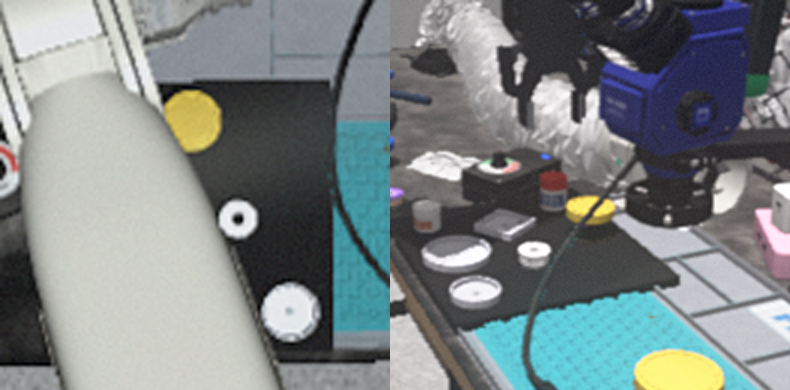

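The side view shows the jaws straddling x right above the red jar, at about (545,80) over (552,180). Nothing is in the way, so I'll go down.

```bash
python3 -m inch '[1,-1,-40,0,0,0,70,1,-1,-70,0,0,0,70,1,-1,-89,0,0,0,70,1,-1,-89,0,0,0,70,1,-1,-89,0,0,0,70]'
```

```text
clock: 2.67
eef_pos: [0.6012, 0.1934, 0.0517]
tool_rot: [0.705, 0.71, -0.001, -0.001]
ft_force: [-0.6, -0.4, -0.1]
grip_width: 0.06
grasp_force: 0.0
```

```bash
python3 -m inch '[0,0,0,0,0,0,20,0,0,0,0,0,0,20,0,0,0,0,0,0,20,0,0,0,0,0,0,20,0,0,0,0,0,0,20,0,0,0,0,0,0,20]'
```

```text
clock: 3.17
eef_pos: [0.6045, 0.1933, 0.0549]
tool_rot: [0.705, 0.709, 0.003, 0.001]
ft_force: [-1.1, 1.6, 6.2]
grip_width: 0.033
grasp_force: 59.5
```

```bash
python3 -m inch '[0,0,20,0,0,0,20,0,0,40,0,0,0,20,0,0,40,0,0,0,20,0,0,40,0,0,0,20]'
python3 - <<'E'
from h import *
b=cv2.resize(bot.camera("side")[110:220,250:370],(720,600),interpolation=cv2.INTER_CUBIC)
b=cv2.resize(bot.camera("side")[110:210,250:370],(720,600),interpolation=cv2.INTER_CUBIC)
cv2.imwrite("pics/p2.png",b)
E
```

```text
clock: 3.5
eef_pos: [0.6043, 0.1927, 0.094]
tool_rot: [0.705, 0.709, 0.002, 0.001]
ft_force: [-0.3, -0.3, -1.7]
grip_width: 0.0329
grasp_force: 59.6
```

View pics/p2.png

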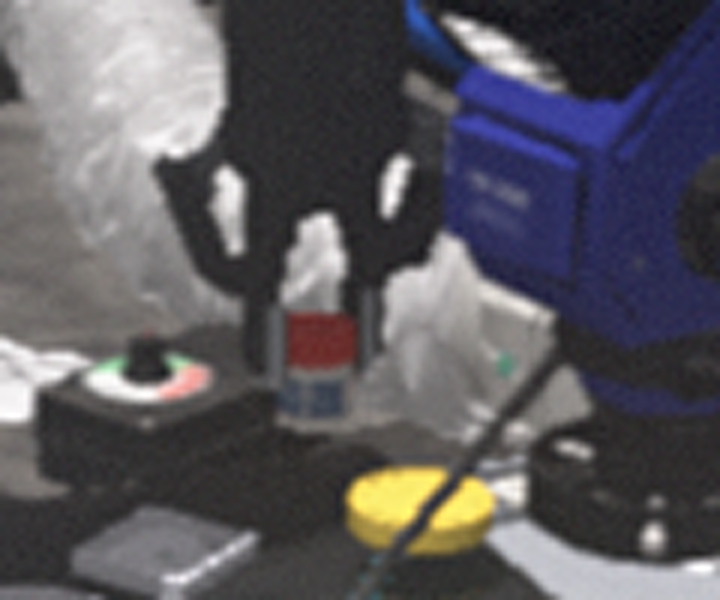

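The jar hangs upright with the jaws on its red lid. On to the small round stand.

```bash
python3 -m inch '[-10,-10,20,0,0,0,20,-35,-37,20,0,0,0,20,-62,-65,20,0,0,0,20,-89,-94,20,0,0,0,20,-116,-122,20,0,0,0,20,-143,-151,20,0,0,0,20,-165,-173,20,0,0,0,20,-174,-183,20,0,0,0,20]'; python3 -m inch '[0,0,0,0,0,0,20,0,0,0,0,0,0,20]'; python3 - <<'E'
from h import *
for c in("top","side"):
    bot.camera(c)
    for d in bot.spot_point(c,"small_round_stand")[:2]: print(c,d["uv"],at(c,d["uv"],.016),d["confidence"])
    for d in bot.spot_point(c,"tall_jar")[:2]: print(c,d["uv"],at(c,d["uv"],.075),d["confidence"])
print(bot.get_obs()["eef_pos"])
E
```

```text
clock: 4.27
eef_pos: [0.4238, 0.0072, 0.1103]
tool_rot: [0.706, 0.708, -0.002, -0.002]
ft_force: [-0.2, 0.2, -0.8]
grip_width: 0.0331
grasp_force: 59.8
clock: 4.43
eef_pos: [0.429, 0.0091, 0.1116]
tool_rot: [0.706, 0.708, 0.0, -0.0]
ft_force: [0.3, 0.9, -0.3]
grip_width: 0.0328
grasp_force: 59.8
top [304.4, 242.1] [0.43438811 0.01265656 0.016     ] 0.39
side [261.1, 238.4] [0.42709435 0.00995432 0.016     ] 0.71
side [219.4, 192.1] [0.4109936  0.28234702 0.016     ] 0.61
side [264.9, 214.7] [4.33540627e-01 1.20194961e-04 7.50000000e-02] 0.89
[0.42960932 0.01002138 0.11161772]
```

```bash
python3 -m inch '[1,0,-20,0,0,0,20,1,0,-38,0,0,0,20,1,0,-46,0,0,0,20,1,0,-48,0,0,0,20,1,0,-50,0,0,0,20,1,0,-51,0,0,0,20,1,0,-51,0,0,0,20]'
```

```text
clock: 5.32
eef_pos: [0.4304, 0.0094, 0.0613]
tool_rot: [0.705, 0.709, 0.0, 0.0]
ft_force: [0.8, -0.9, -0.4]
grip_width: 0.033
grasp_force: 59.8
```

```bash
python3 -m inch '[0,0,-1,0,0,0,20,0,0,-2,0,0,0,20,0,0,-2,0,0,0,20]'
```

```text
clock: 5.57
eef_pos: [0.43, 0.0093, 0.059]
tool_rot: [0.705, 0.709, 0.0, 0.0]
ft_force: [-1.3, -0.4, -0.3]
grip_width: 0.0329
grasp_force: 59.8
```

```bash
python3 -m inch '[0,0,-1,0,0,0,20,0,0,-2,0,0,0,20,0,0,-2,0,0,0,20]'
```

```text
clock: 5.82
eef_pos: [0.4301, 0.0092, 0.0587]
tool_rot: [0.705, 0.709, 0.0, 0.001]
ft_force: [-5.1, 0.7, 17.4]
grip_width: 0.0334
grasp_force: 61.4
```

Floor contact came at 0.0587, as predicted. Now release and rise.

```bash
python3 -m inch '[0,0,2,0,0,0,20,0,0,2,0,0,0,65,0,0,2,0,0,0,65,0,0,2,0,0,0,65,0,0,2,0,0,0,65]' ; python3 -m inch '[0,0,30,0,0,0,65,0,0,65,0,0,0,80,0,0,65,0,0,0,80,0,0,65,0,0,0,80]'
```

```text
clock: 6.23
eef_pos: [0.4297, 0.0093, 0.0585]
tool_rot: [0.705, 0.709, -0.0, -0.0]
ft_force: [-0.9, 0.3, 0.4]
grip_width: 0.0552
grasp_force: 0.0
clock: 6.57
eef_pos: [0.4317, 0.0093, 0.1255]
tool_rot: [0.705, 0.709, 0.002, 0.002]
ft_force: [-1.0, -0.1, 0.3]
grip_width: 0.0685
grasp_force: 0.0
```

```bash
python3 -m inch '[4,40,0,0,0,0,70,4,80,0,0,0,0,70,4,120,0,0,0,0,70,4,160,0,0,0,0,70,4,185,0,0,0,0,70,4,185,0,0,0,0,70,4,185,0,0,0,0,70,4,185,0,0,0,0,70]'; python3 - <<'E'
from h import *
im=bot.camera("side")
for d in bot.spot_point("side","low_pot")[:3]: print(d["uv"],at("side",d["uv"],.016),d["confidence"])
print(bot.get_obs()["eef_pos"])
b=cv2.resize(im[130:270,190:350],(686,600),interpolation=cv2.INTER_CUBIC)
cv2.imwrite("pics/p3.png",b)
E
```

```text
clock: 7.23
eef_pos: [0.4327, 0.1935, 0.1226]
tool_rot: [0.705, 0.709, -0.001, -0.0]
ft_force: [0.1, 0.5, 0.0]
grip_width: 0.06
grasp_force: 0.0
[233.8, 206.1] [0.42057394 0.18615521 0.016     ] 0.54
[0.43325703 0.19293954 0.12307568]
```

View pics/p3.png

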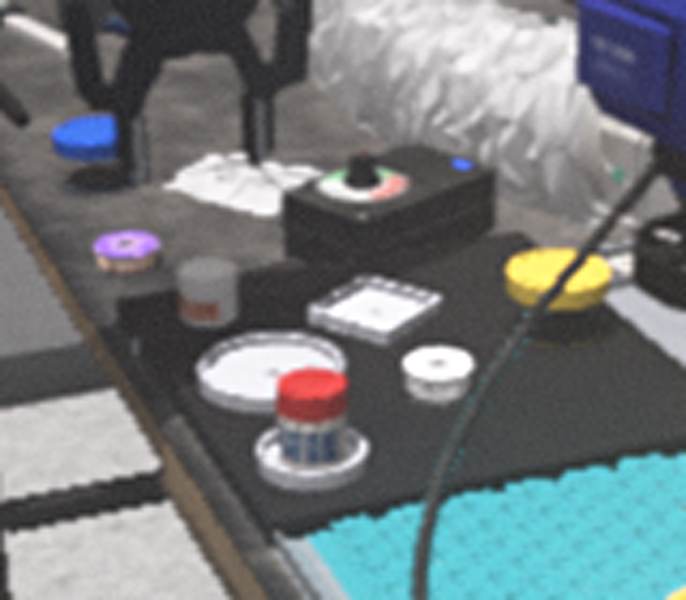

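The tall jar stands upright in its stand, at crop (312,430). The pot sits under the open jaws at crop (208,292).

```bash
python3 -m inch '[1,1,-35,0,0,0,70,1,1,-65,0,0,0,70,1,1,-78,0,0,0,70,1,1,-78,0,0,0,70,1,1,-78,0,0,0,70]'; python3 -m inch '[0,0,0,0,0,0,20,0,0,0,0,0,0,20,0,0,0,0,0,0,20,0,0,0,0,0,0,20,0,0,0,0,0,0,20,0,0,0,0,0,0,20]'
```

```text
clock: 7.75
eef_pos: [0.4343, 0.1939, 0.0453]
tool_rot: [0.706, 0.708, -0.001, -0.0]
ft_force: [0.8, -0.2, 0.6]
grip_width: 0.0593
grasp_force: 0.0
clock: 8.25
eef_pos: [0.4362, 0.1955, 0.0476]
tool_rot: [0.705, 0.709, 0.002, 0.001]
ft_force: [-0.5, -1.5, 6.1]
grip_width: 0.0318
grasp_force: 59.0
```

```bash
python3 -m inch '[0,0,30,0,0,0,20,20,-10,50,0,0,0,20,50,-25,50,0,0,0,20,75,-38,50,0,0,0,20,85,-42,50,0,0,0,20,85,-42,50,0,0,0,20,85,-42,50,0,0,0,20]'; python3 - <<'E'
from h import *
im=bot.camera("side")
for d in bot.spot_point("side","low_pot")[:3]: print(d["uv"],at("side",d["uv"],.066),d["confidence"])
for d in bot.spot_point("side","small_square_stand")[:3]: print(d["uv"],at("side",d["uv"],.016),d["confidence"])
print(bot.get_obs()["eef_pos"])
b=cv2.resize(im[100:240,220:350],(557,600),interpolation=cv2.INTER_CUBIC)
cv2.imwrite("pics/p4.png",b)
E
```

```text
clock: 8.83
eef_pos: [0.5194, 0.1531, 0.0956]
tool_rot: [0.706, 0.709, -0.0, -0.0]
ft_force: [0.1, -0.1, -0.6]
grip_width: 0.0316
grasp_force: 59.7
[272.8, 187.3] [0.50746756 0.14685861 0.066     ] 0.71
[277.4, 203.7] [0.52256804 0.15721276 0.016     ] 0.69
[0.51825932 0.15367502 0.09542197]
```

View pics/p4.png

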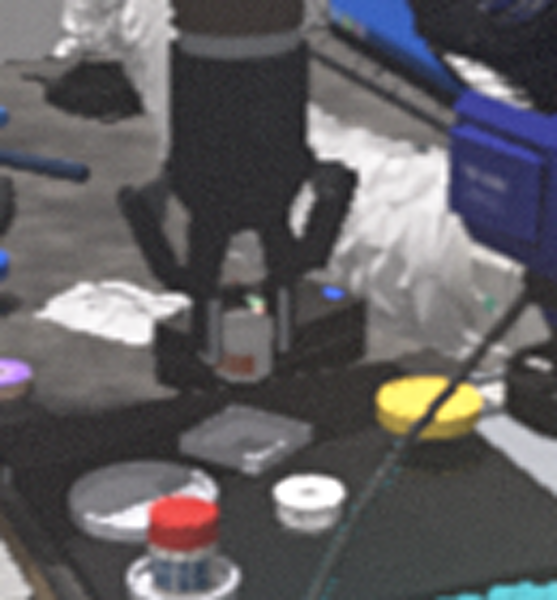

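The pot hangs upright above the square stand, at crop (245,437). Lowering it.

```bash
python3 -m inch '[2,0,-20,0,0,0,20,2,0,-34,0,0,0,20,2,0,-39,0,0,0,20,2,0,-41,0,0,0,20,2,0,-42,0,0,0,20,2,0,-42,0,0,0,20]'; python3 -m inch '[0,0,-1,0,0,0,20,0,0,-2,0,0,0,20,0,0,-2,0,0,0,20]'
```

```text
clock: 9.48
eef_pos: [0.5218, 0.1536, 0.0542]
tool_rot: [0.705, 0.709, 0.0, 0.0]
ft_force: [-0.2, -0.1, -0.5]
grip_width: 0.0316
grasp_force: 59.7
clock: 9.73
eef_pos: [0.522, 0.1534, 0.0522]
tool_rot: [0.705, 0.709, 0.0, 0.0]
ft_force: [-0.0, 0.1, -1.3]
grip_width: 0.0315
grasp_force: 59.7
```

```bash
python3 -m inch '[0,0,-1,0,0,0,20,0,0,-2,0,0,0,20,0,0,-2,0,0,0,20]'
```

```text
clock: 9.98
eef_pos: [0.5221, 0.1534, 0.0516]
tool_rot: [0.705, 0.709, 0.001, 0.0]
ft_force: [-2.4, -1.1, 9.6]
grip_width: 0.0316
grasp_force: 60.7
```

```bash
python3 -m inch '[0,0,1,0,0,0,20,0,0,1,0,0,0,65,0,0,1,0,0,0,65,0,0,1,0,0,0,65,0,0,1,0,0,0,65]' ; python3 -m inch '[0,0,30,0,0,0,65,0,0,70,0,0,0,100,20,-15,80,0,0,0,100,50,-30,80,0,0,0,100,80,-45,80,0,0,0,100,89,-51,80,0,0,0,100,89,-51,80,0,0,0,100,89,-51,80,0,0,0,100]'
python3 - <<'E'
from h import *
im=bot.camera("side")
for d in bot.spot_point("side","wide_tub")[:3]: print(d["uv"],at("side",d["uv"],.016),d["confidence"])
print(bot.get_obs()["eef_pos"])
b=cv2.resize(im[100:260,220:370],(562,600),interpolation=cv2.INTER_CUBIC)
cv2.imwrite("pics/p5.png",b)
E
```

```text
clock: 10.4
eef_pos: [0.5217, 0.1532, 0.0506]
tool_rot: [0.705, 0.709, -0.0, -0.0]
ft_force: [0.0, -0.1, 0.1]
grip_width: 0.0555
grasp_force: 0.0
clock: 11.07
eef_pos: [0.6106, 0.1018, 0.13]
tool_rot: [0.706, 0.708, -0.0, -0.001]
ft_force: [-0.4, 0.4, 0.6]
grip_width: 0.0855
grasp_force: 0.0
[360.2, 297.2] [ 0.51317104 -0.24917161  0.016     ] 0.82
[212.0, 170.0] [0.43381671 0.4461592  0.016     ] 0.75
[321.9, 207.0] [0.61354302 0.09775101 0.016     ] 0.71
[0.60963637 0.10260678 0.13017366]
```

View pics/p5.png

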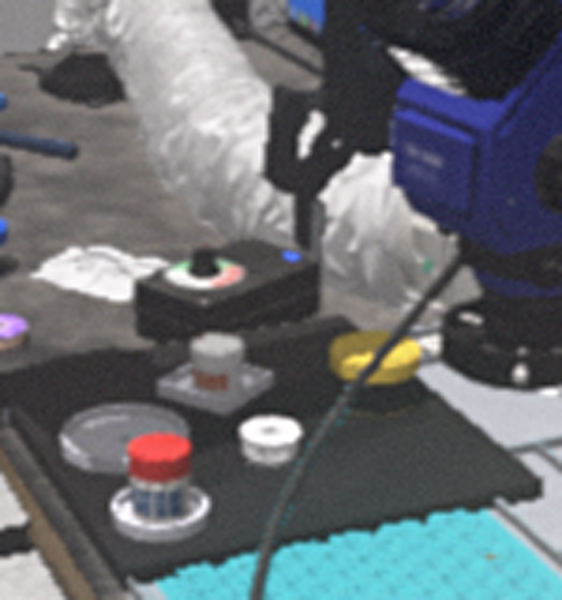

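The pot stands in the square stand, at crop (215,365), and the tool is above the tub at crop (375,360).

```bash
python3 -m inch '[0,0,-35,0,0,0,100,0,0,-65,0,0,0,100,0,0,-81,0,0,0,100,0,0,-81,0,0,0,100,0,0,-81,0,0,0,100]'; python3 -m inch '[0,0,0,0,0,0,50,0,0,0,0,0,0,50,0,0,0,0,0,0,50,0,0,0,0,0,0,50,0,0,0,0,0,0,50,0,0,0,0,0,0,50]'
```

```text
clock: 11.58
eef_pos: [0.6091, 0.1028, 0.049]
tool_rot: [0.705, 0.709, -0.001, -0.001]
ft_force: [-0.4, 0.4, 0.5]
grip_width: 0.0855
grasp_force: 0.0
clock: 12.08
eef_pos: [0.6126, 0.1028, 0.0525]
tool_rot: [0.705, 0.709, 0.002, 0.001]
ft_force: [-0.8, 0.4, 6.5]
grip_width: 0.0555
grasp_force: 64.0
```

```bash
python3 -m inch '[0,0,30,0,0,0,50,-10,0,60,0,0,0,50,-45,-1,60,0,0,0,50,-80,-1,60,0,0,0,50,-115,-1,60,0,0,0,50,-150,-1,60,0,0,0,50,-171,-1,60,0,0,0,50,-171,-1,60,0,0,0,50]'; python3 -m inch '[0,0,0,0,0,0,50,0,0,0,0,0,0,50]'; python3 - <<'E'
from h import *
im=bot.camera("side")
for d in bot.spot_point("side","wide_stand")[:3]: print(d["uv"],at("side",d["uv"],.016),d["confidence"])
print(bot.get_obs()["eef_pos"])
b=cv2.resize(im[100:260,190:340],(562,600),interpolation=cv2.INTER_CUBIC)
cv2.imwrite("pics/p6.png",b)
E
```

```text
clock: 12.75
eef_pos: [0.4343, 0.1007, 0.1098]
tool_rot: [0.705, 0.709, -0.002, -0.001]
ft_force: [-0.9, 0.2, -0.7]
grip_width: 0.0557
grasp_force: 63.9
clock: 12.92
eef_pos: [0.4412, 0.1016, 0.1108]
tool_rot: [0.705, 0.709, 0.001, 0.001]
ft_force: [0.5, -0.2, -0.8]
grip_width: 0.0558
grasp_force: 63.9
[253.6, 217.8] [0.44412342 0.10768904 0.016     ] 0.73
[292.2, 222.3] [0.51665724 0.05226658 0.016     ] 0.36
[0.44146608 0.10149513 0.11034843]
```

View pics/p6.png

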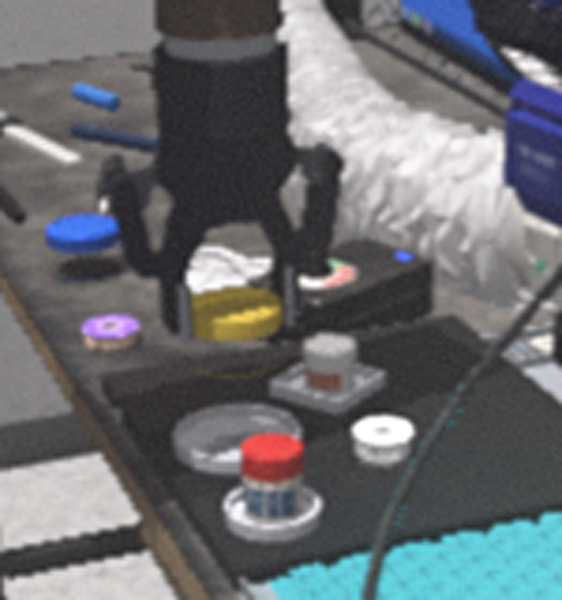

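The tub is held level above the wide stand, at crop (238,440). Lowering it.

```bash
python3 -m inch '[1,2,-20,0,0,0,50,1,2,-40,0,0,0,50,1,2,-49,0,0,0,50,1,2,-51,0,0,0,50,1,2,-52,0,0,0,50,1,2,-52,0,0,0,50]'; python3 -m inch '[0,0,-1,0,0,0,50,0,0,-2,0,0,0,50,0,0,-2,0,0,0,50]'
```

```text
clock: 13.52
eef_pos: [0.4415, 0.1033, 0.0581]
tool_rot: [0.705, 0.709, 0.0, 0.0]
ft_force: [0.9, 0.8, -1.1]
grip_width: 0.0561
grasp_force: 63.9
clock: 13.77
eef_pos: [0.4417, 0.1035, 0.0565]
tool_rot: [0.705, 0.709, 0.001, 0.001]
ft_force: [0.6, 0.4, 0.5]
grip_width: 0.0557
grasp_force: 64.1
```

At floor height. Release, rise, then back clear.

```bash
python3 -m inch '[0,0,0,0,0,0,80,0,0,0,0,0,0,100,0,0,0,0,0,0,100,0,0,0,0,0,0,100,0,0,0,0,0,0,100]'; python3 -m inch '[0,0,35,0,0,0,100,0,0,75,0,0,0,100,0,0,115,0,0,0,100,0,0,155,0,0,0,100,0,0,155,0,0,0,100]'; python3 -m inch '[-40,30,0,0,0,0,100,-80,60,0,0,0,0,100,-110,90,0,0,0,0,100,-130,130,0,0,0,0,100,-130,170,0,0,0,0,100,-130,200,0,0,0,0,100,-130,200,0,0,0,0,100]'; python3 - <<'E'
from h import *
im=bot.camera("side"); t=bot.camera("top")
b=cv2.resize(im[150:260,190:340],(540,396),interpolation=cv2.INTER_CUBIC)
t=cv2.resize(t[160:270,180:330][:,75:145],(252,396),interpolation=cv2.INTER_CUBIC)
cv2.imwrite("pics/p7.png",np.hstack([b,t]))
E
```

```text
clock: 14.18
eef_pos: [0.4407, 0.1033, 0.0558]
tool_rot: [0.705, 0.709, -0.0, -0.0]
ft_force: [0.4, 0.2, -0.7]
grip_width: 0.0852
grasp_force: 0.0
clock: 14.6
eef_pos: [0.4452, 0.1043, 0.2188]
tool_rot: [0.705, 0.709, 0.006, 0.004]
ft_force: [0.8, 0.8, -0.5]
grip_width: 0.0854
grasp_force: 0.0
clock: 15.18
eef_pos: [0.3102, 0.3092, 0.2112]
tool_rot: [0.703, 0.711, 0.002, -0.001]
ft_force: [0.5, 0.5, -0.2]
grip_width: 0.0855
grasp_force: 0.0
```

View pics/p7.png

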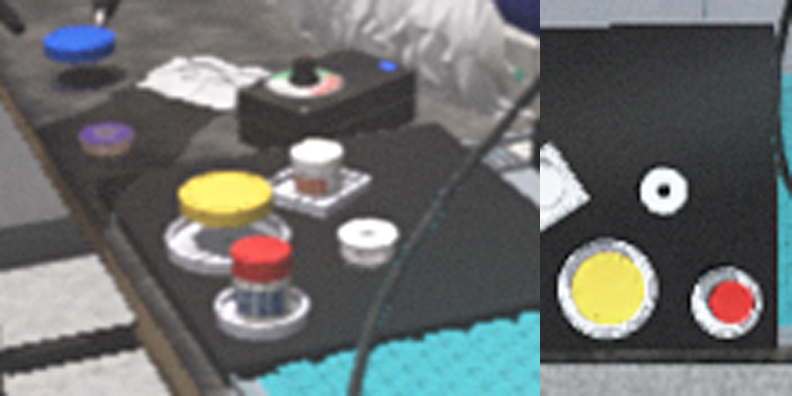

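All three jars stand level inside their rims: tub at crop (607,288) against its stand at (608,289), red jar at (733,302) against (726,303), pot in the square stand. The spools are unmoved. Handing in.

```bash
python3 -c "
from workcell import bot
print(bot.job_done())"
```

```text
the job is handed in; nothing more can be done
None
```

I handed the job in at about 15 s of the 72 s allowed: in the last pictures the tub, tall jar and pot each stand upright inside the rim of their own stand, and both spools are where they lay; the hand-in returned no verdict.

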